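Load a sample tube into its transport sleeve

ROBOT

A 6-joint arm with a two-finger parallel gripper is mounted at the origin on the work surface. World frame = base frame: x ahead of the robot, y to its left, z up, the work surface at z = 0. Lengths are in m, angles in rad, forces in N, time in s.
With the tool pointing down it reaches from about 0.35 to 0.925 m from the base axis. Payload 6.4 kg.
Tool frame: the origin (TCP) lies at the very end of the fingers, on their centre line; the grasp point (between the pads) lies 19 mm behind it; z points along the fingers, x is the direction in which the jaws open and shut, and the axes are right-handed (so a half turn about z gives the same grasp; the last joint's range is limited). The gripper opens to 85 mm and grips with 20 to 120 N. Pads are 22 mm wide; open, the fingers measure 114 mm over their backs; the gripper's body (76 mm by 85 mm) begins 54 mm behind the grasp point. The pads swing forward as they close: fully open they stand 13 mm farther back than shut.
Start: joints at [-0.174, 0.245, 1.558, -0, 1.339, -0.174], TCP at [0.65, 0, 0.231] pointing down, gripper open.
Joint ranges: [-3.13, 3.13], [-1.02, 2.26], [0.13, 2.54], [-0.95, 4.09], [0.21, 2.88], [-2.74, 2.74]. Speed limits (rad/s): [2.57, 2.57, 3.14, 3.14, 3.14, 3.14].

INTERFACE

Orientations are given as a 3x3 rotation matrix whose columns are the frame's x, y, z axes.
In Python, from station import manip, viewer, models gives the robot as it stands.
- The arm moves only by the tool play_rows, never from a script. Its argument "deltas" is a list of rows, each an object with "slide": the shift along the tool's x, y, z in cm, a list of three; "delta_rot": the turn, a rotation vector about the tool's x, y, z in rad, a list of three. A call has 1 to 5 rows; each row is the pose to reach, as a shift and turn from the pose commanded when the call began, along the tool's axes at that moment; what a row does not reach only later rows make up. A row lasts 1/8 s, in which the tool goes at most 62.5 mm and 10.7 degrees, less where a joint would pass 70% of its speed; a pose out of reach is approached as far as the arm can. A call with a gripper value outside its range is refused whole. "grip" is the closure in counts, from 0 (fully open) to 255 (shut), set as the call begins (left out, the last holds). The fingers move at their own pace and stop on an object; "squeeze" is the grip in N (left out, the last holds). Time passes only in rows, so rows that repeat a pose let the fingers close. It gives the time, the measured TCP pose, the force and the opening at its end, in the units of the state.
- manip.get_obs(): the state, without advancing time (a new reading comes with each control period).
- viewer.camera(name): name is "scene" or "side" or "wrist"; returns the picture (420x560x3 uint8, red, green, blue); there is no depth.
- viewer.camera_info(name): a dict with "fx", "fy", "cx", "cy" (pixels), "R" (3x3) and "t" (3): a world point X has camera coordinates R X + t; the wrist camera has in their place "mount" (4x4, takes a point from camera to tool coordinates, whose origin is the TCP and whose axes are the tool frame's). Camera axes: x right, y down, z forward; pixel columns grow to the right and rows downward; lengths in m; the calibration is good to about 2 mm. A picture is of the moment at which its call begins: read the wrist's pose just before it. camera_info takes no time and is no camera call.
- manip.sign_off(): hands the job in, once; it reports no verdict.
Trained networks look in the newest picture that a camera, given by its name, has taken for a name from the list of things; names that differ only in an ending like _2 or _b are one class to them, and where a whole thing is asked for, a point or a joint stands for the part that bears it (a point fixed in the world has none). Each returns a list of dicts, best first, with "score" (0 to 1); they miss things now and then, are a little off and sometimes report something else, mostly with a low value. They report only what shows in the picture. A call takes as long as a camera call. They do not tell look-alikes from the thing itself.
- models.recognise(camera, thing): "centre" ([x, y, z] in m, in world coordinates, good to about 4 mm: the middle of the surface that is visible of it).
- models.regions_of(camera, thing): "pixels" (420x560 bool, what is visible of it).
- models.place_of(camera, thing): "centre" ([x, y, z] in m, in world coordinates, good to about 4 mm: a listed point, or the origin of a listed thing).
The state is a dict: "time": time; "joints": joint angles; "qvel": joint speeds; "joint_torque": joint torques, N m; "ee_pos": TCP position; "tcp_rot": TCP orientation; "wrist_force": force on the tool from outside, world axes, zero at the start; "ft_torque": the same for the moment, N m; "opening": opening from 0.0 (shut) to 1.0 (fully open).
Only numpy, scipy, OpenCV 4.12 (cv2) and the standard library are available. Lean on these libraries where they do the work, as an engineer would, in place of code of your own. Each camera call takes 0.05 s, during which the arm holds its last target. There are 200 camera calls.

TASK

Take the blue-capped glass sample tube from the white cradle and slide it, round end first, into the clamped aluminium transport sleeve until it just comes to rest against the rubber cushion hidden inside. The cushion is set to a different depth every time, so feel for it, and do not shove it deeper into the sleeve. Leave the other tubes, the bottle and the beaker undisturbed, and let go of the tube at the end.

Things in the scene. Friction and masses are not known exactly. Their poses are not given: they have to be found in the camera images.
- blue_tube: the tube to load: glass cylinder 16 mm in diameter, 130 mm long, hemispherical nose, paper label, thin blue ring, blue cap (last 20 mm of the tail, same 16 mm diameter); about 45 g. Origin at its middle on its axis; x runs along the tube from cap to nose. It starts lying in any of the cradle's three places, axis 38 mm above the bench; grip it from above between the rails
- blue_tube_nose (a point): the tip of the blue tube's round nose, on the axis, 65 mm from its middle
- blue_tube_tail (a point): the centre of the blue tube's flat cap end, on the axis, 65 mm behind its middle
- red_tube: a tube of the same make with a red cap and ring, to be left in the cradle; origin and axes as for the blue tube
- black_tube: a tube of the same make with a black cap and ring, to be left in the cradle; origin and axes as for the blue tube
- cradle: white plastic tube cradle fixed to the bench, base plate 130 (x) by 190 (y) by 6 mm. Two rails, 8 mm thick and 39 mm high, run along y at x = -50 and +50 mm; each has slots 18 mm wide at y = -60, 0 and +60 mm in which the tubes lie along x, noses to +x. Origin at the underside's centre
- sleeve: square aluminium sleeve, 160 mm long, 26 mm square outside, in two grey clamps (44 mm wide, top 64 mm above the bench) on a dark steel plate 150 by 75 by 8 mm, fixed to the bench. Bore 18.2 mm square, level, axis 46 mm above the bench along the body's x; open at the -x end, closed at the +x end. Origin under its middle at bench height
- sleeve_mouth (a point): centre of the sleeve's mouth, on the bore's axis, at the outer edge of an 8 mm long orange entry flare (25 mm wide narrowing to the bore; 32 mm outside). Out of sight in the bore, a rubber cushion held by friction (slips at about 12 N) stops the tube's nose 84 to 124 mm from the mouth, unknown each time; the cap end of a loaded tube then stands 6 to 46 mm out of the mouth
- bottle: amber glass bottle with a white cap, 64 mm in diameter, 130 mm high, standing on the bench; origin at the underside's centre
- beaker: open glass beaker, 60 mm in diameter, 75 mm high, standing on the bench; origin at the underside's centre
There are look-alikes about, which are no part of the job. What is shaped like the blue_tube but green is not meant.

How it is judged:
By the outcome, as a careful person would: the job done as asked, in the order asked, and still so for the second after the job is handed in, with the robot touching nothing.
It also fails if it takes over 48 s, if anything falls off the work surface, if the arm or the gripper's body presses on something with over 40 N, if the wrist force passes 120 N, or if a joint passes its speed limit or range.

## Working session

There is one attempt and no reset: what is moved stays moved. The work goes in short steps, Python scripts to look and compute and a tool call to move; the robot and the scene stay as the last step left them, time stands still between calls to the robot, and variables do not carry over. Pictures are saved under pics/ and viewed, about 8 in all and at most 12, crops included, and the job is handed in when it is done.

Besides the shell and the picture viewer there is one more tool, called after ">>>" by a JSON object that holds its "fn" and its "kwargs". play_rows: Moves the arm, as the interface text tells. Its arguments: {"type":"object","properties":{"deltas":{"type":"array","items":{"type":"object","properties":{"slide":{"type":"array","items":{"type":"number"}},"delta_rot":{"type":"array","items":{"type":"number"}}}}},"grip":{"type":"number"},"squeeze":{"type":"number"}},"required":["deltas"]}

```bash
mkdir -p pics; ls; python3 - <<'E'
from station import manip, viewer, models
import cv2, numpy as np
a=[viewer.camera(n) for n in("scene","side")]
for n,i in zip(("scene","side"),a): cv2.imwrite(f"pics/{n}0.png",i[:,:,::-1])
for n in("scene","side"):
  print(n,{k:np.round(v,3).tolist() for k,v in viewer.camera_info(n).items()})
  for t in("blue_tube","blue_tube_nose","blue_tube_tail","red_tube","black_tube","cradle","sleeve","sleeve_mouth","bottle","beaker"):
    print(n,t,[(np.round(d["centre"],3).tolist(),round(d["score"],2)) for d in models.place_of(n,t)])
print(manip.get_obs()["time"],manip.get_obs()["tcp_rot"], viewer.camera_info("wrist"))
E
```

```text
pics
scene {'fx': 440.242, 'fy': 440.242, 'cx': 280.349, 'cy': 210.839, 'R': [[0.131, 0.991, -0.015], [0.697, -0.102, -0.709], [-0.705, 0.082, -0.705]], 't': [-0.029, -0.354, 1.491]}
scene blue_tube [([0.444, -0.108, 0.009], 0.63), ([0.49, -0.278, 0.037], 0.53)]
scene blue_tube_nose [([0.486, -0.22, 0.032], 0.75), ([0.477, -0.168, 0.007], 0.74)]
scene blue_tube_tail [([0.421, -0.049, 0.01], 0.68), ([0.5, -0.347, 0.039], 0.67), ([0.551, -0.278, 0.038], 0.55)]
scene red_tube [([0.612, -0.273, 0.041], 0.85), ([0.552, -0.276, 0.038], 0.65)]
scene black_tube [([0.55, -0.278, 0.041], 0.62)]
scene cradle [([0.55, -0.28, -0.0], 0.94)]
scene sleeve [([0.546, 0.208, 0.002], 0.72), ([0.5, -0.349, 0.037], 0.39)]
scene sleeve_mouth [([0.536, 0.121, 0.044], 0.94)]
scene bottle [([0.799, 0.059, -0.003], 0.84)]
scene beaker [([0.348, 0.187, 0.001], 0.81), ([0.534, 0.122, 0.039], 0.37)]
side {'fx': 437.984, 'fy': 437.984, 'cx': 277.406, 'cy': 204.867, 'R': [[-0.935, -0.353, 0.023], [-0.217, 0.52, -0.827], [0.28, -0.778, -0.562]], 't': [0.542, 0.197, 0.723]}
side blue_tube [([0.496, -0.283, 0.037], 0.
[... 570 characters left out ...]
ide bottle [([0.799, 0.06, -0.003], 0.59)]
side beaker [([0.342, 0.187, -0.002], 0.89)]
1.1 [[ 1.00000000e+00 -2.24693292e-05 -8.45069345e-06]
 [-2.24688847e-05 -9.99999998e-01  5.25909596e-05]
 [-8.45187512e-06 -5.25907697e-05 -9.99999999e-01]] {'fx': 308.39884747885924, 'fy': 308.39884747885924, 'cx': 277.7521211949729, 'cy': 210.99096812469747, 'mount': array([[ 9.99999843e-01, -5.94839479e-05, -5.57182191e-04,
        -5.36301836e-04],
       [ 2.33301452e-04,  9.48264521e-01,  3.17481250e-01,
        -8.15562134e-02],
       [ 5.09471065e-04, -3.17481330e-01,  9.48264386e-01,
        -1.41640717e-01],
       [ 0.00000000e+00,  0.00000000e+00,  0.00000000e+00,
         1.00000000e+00]])}
```

View pics/scene0.png

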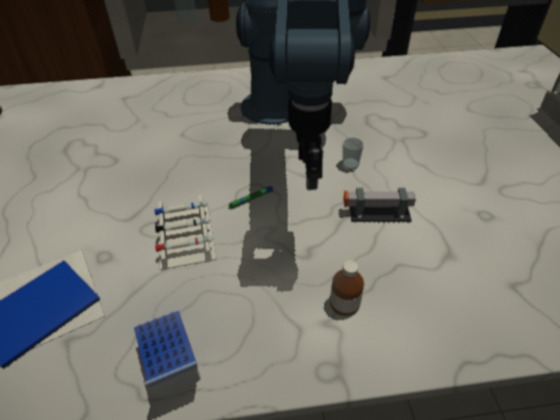

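```bash
python3 - <<'E'
import cv2,numpy as np
a=cv2.imread("pics/scene0.png")[120:340,50:300]; b=cv2.imread("pics/side0.png")
cv2.imwrite("pics/crop1.png",cv2.resize(a,None,fx=3,fy=2.7,interpolation=cv2.INTER_CUBIC)[:600,:800])
E
```

```text
(no output)
```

View pics/crop1.png

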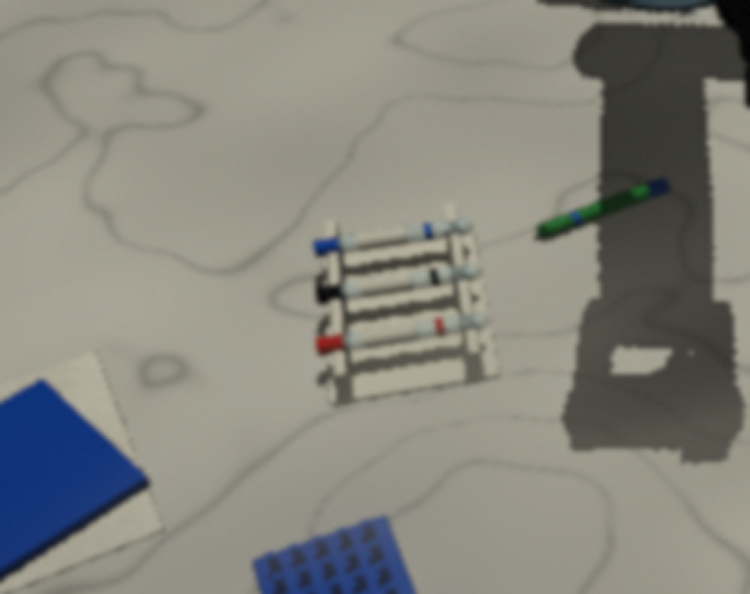

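Candidates in the scene picture:
- Tube on the bench at (250,197): green with a blue cap, a look-alike.
- Cradle tubes at (180,210), (180,227) and (180,243): blue, black and red caps.

The one meant is the blue-capped, blue-ringed tube in the cradle, with its tail at (160,210) and nose at (205,205). The sleeve's orange mouth is at (347,199). I'll look closer with the wrist camera, at the sleeve first.

>>> {"fn": "play_rows", "kwargs": {"deltas": [{"slide": [-3,-5,0]},{"slide": [-6,-10,0]},{"slide": [-9,-15,0]},{"slide": [-11,-19,0]},{"slide": [-11,-19,0]}]}}

```text
schema error: expected keys slide, delta_rot
```

```bash
cat > h.py <<'E'
from station import manip, viewer, models
import cv2, numpy as np
def snap(name):
    o=manip.get_obs(); i=viewer.camera("wrist"); cv2.imwrite(f"pics/{name}.png",i[:,:,::-1])
    c=viewer.camera_info("wrist"); T=np.eye(4);T[:3,:3]=o["tcp_rot"];T[:3,3]=o["ee_pos"]
    return i,T@c["mount"],c,o
def ray(px,T,c,z):   # pixel -> world point at height z
    d=T[:3,:3]@np.array([(px[0]-c["cx"])/c["fx"],(px[1]-c["cy"])/c["fy"],1]); return T[:3,3]+d*(z-T[2,3])/d[2]
def proj(X,T,c):
    p=T[:3,:3].T@(np.array(X)-T[:3,3]); return [c["fx"]*p[0]/p[2]+c["cx"],c["fy"]*p[1]/p[2]+c["cy"]]
def st():
    o=manip.get_obs(); print(o["time"],np.round(o["ee_pos"],4),np.round(o["wrist_force"],2),round(o["opening"],3))
E
python3 - <<'E'
from h import *
i,T,c,o=snap("w1"); st()
for t in("sleeve","sleeve_mouth"):
    print(t,[(np.round(d["centre"],4).tolist(),round(d["score"],2),np.round(proj(d["centre"],T,c))) for d in models.place_of("wrist",t)])
E
```

```text
1.15 [0.65   0.     0.2313] [-0.38  0.29  0.19] 1.004
sleeve []
sleeve_mouth [([0.5278, 0.1182, 0.0475], 0.85, array([152.,  68.]))]
```

View pics/w1.png

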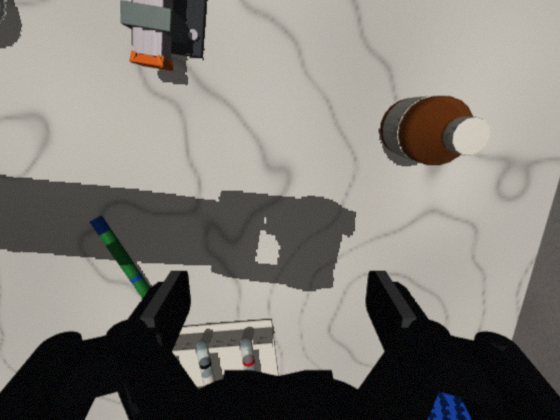

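The move was refused because both keys are needed. The start view shows the sleeve mouth at (152,60) and the cradle at the bottom (225,345). The fingers are visible in the picture.

>>> {"fn": "play_rows", "kwargs": {"deltas": [{"slide": [-4,-4,1],"delta_rot": [0,0,0]},{"slide": [-8,-8,2],"delta_rot": [0,0,0]},{"slide": [-11,-12,3],"delta_rot": [0,0,0]},{"slide": [-11,-12,3],"delta_rot": [0,0,0]},{"slide": [-11,-12,3],"delta_rot": [0,0,0]}]}}

```text
time: 1.88
ee_pos: [0.5406, 0.1197, 0.2018]
tcp_rot: [[1.0, 0.0, 0.001], [0.0, -1.0, -0.0], [0.001, 0.0, -1.0]]
wrist_force: [0.7, 0.1, 1.0]
opening: 1.001
```

```bash
python3 - <<'E'
from h import *
i,T,c,o=snap("w2"); st()
for t in("sleeve","sleeve_mouth"):
    print(t,[(np.round(d["centre"],4).tolist(),round(d["score"],2),np.round(proj(d["centre"],T,c))) for d in models.place_of("wrist",t)])
E
```

```text
1.925 [0.541  0.1194 0.2019] [-0.02 -0.21  0.49] 1.0
sleeve [([0.5365, 0.2043, 0.003], 0.78, array([274., 105.]))]
sleeve_mouth [([0.528, 0.1176, 0.0492], 0.87, array([266., 197.]))]
```

View pics/w2.png

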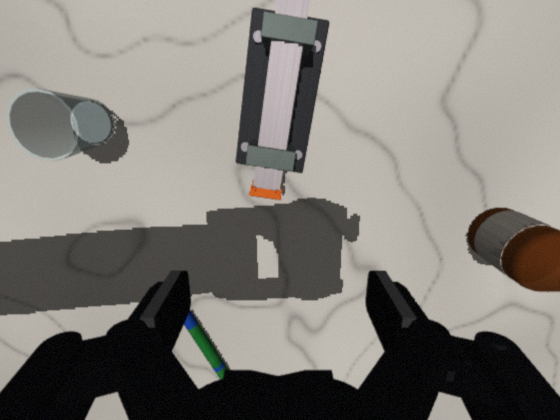

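The sleeve lies at (280,110), with its mouth at (266,195) and its closed end at the top. Now I'll measure its edges.

```bash
python3 - <<'E'
from h import *
i=cv2.imread("pics/w2.png")[:,:,::-1].astype(int)
c=viewer.camera_info("wrist"); o=manip.get_obs(); T=np.eye(4);T[:3,:3]=o["tcp_rot"];T[:3,3]=o["ee_pos"];T=T@c["mount"]
R,G,B=i[...,0],i[...,1],i[...,2]
# sleeve top centreline rows 60..135, on dark plate: bright pixels
P=[]
for v in range(52,140,4):
    u=[u for u in range(245,325) if i[v,u].mean()>120]
    seg=[s for s in np.split(np.array(u),np.where(np.diff(u)>2)[0]+1) if 20<len(s)<50]
    if seg:
        s=max(seg,key=len); a=ray((s[0]-.0,v+.5),T,c,.059); b=ray((s[-1]+1,v+.5),T,c,.059); P.append((a+b)/2); w=np.linalg.norm(a-b); print(v,s[0],s[-1],np.round(P[-1][:2],4),round(w*1000,1))
P=np.array(P); k=np.polyfit(P[:,1],P[:,0],1); print("slope",k, "yaw",np.degrees(np.arctan2(1,k[0])), "x at y=.12/.2",np.polyval(k,[.12,.2]))
m=((R>150)&(G<130)&(B<90)).astype(np.uint8); ys,xs=np.where(m); print("orange",xs.min(),xs.max(),ys.min(),ys.max())
r=cv2.minAreaRect(np.stack([xs,ys],1).astype(np.float32)); print(r,[np.round(ray(p,T,c,.062),4)[:2] for p in cv2.boxPoints(r)])
d=((i.mean(2)<75)).astype(np.uint8);d[190:]=0;d[:,:225]=0;d[:,340:]=0
ct=max(cv2.findContours(d,0,1)[0],key=cv2.contourArea);b=cv2.boxPoints(cv2.minAreaRect(ct));print([(np.round(p),np.round(ray(p,T,c,.008),4)[:2]) for p in b])
E
```

```text
52 270 301 [0.5476 0.2441] 26.6
56 269 300 [0.5468 0.2411] 26.7
60 269 299 [0.5464 0.2381] 25.9
64 268 299 [0.546 0.235] 26.9
68 268 298 [0.5455 0.232 ] 26.1
72 267 297 [0.5447 0.2289] 26.2
76 267 297 [0.5447 0.2258] 26.3
80 266 296 [0.5439 0.2226] 26.4
84 266 295 [0.5435 0.2195] 25.7
88 265 295 [0.543  0.2163] 26.6
92 265 294 [0.5426 0.2131] 25.9
96 264 294 [0.5422 0.2098] 26.8
100 263 293 [0.5413 0.2066] 26.9
104 263 292 [0.5409 0.2033] 26.2
108 263 292 [0.5409 0.2   ] 26.3
112 262 291 [0.54   0.1967] 26.4
116 262 290 [0.5395 0.1933] 25.6
120 261 290 [0.5391 0.1899] 26.6
124 261 289 [0.5386 0.1865] 25.8
128 260 289 [0.5382 0.183 ] 26.8
132 260 288 [0.5377 0.1796] 26.0
136 259 287 [0.5368 0.1761] 26.1
slope [0.15195389 0.51020643] yaw 81.35977953343631 x at y=.12/.2 [0.52844089 0.5405972 ]
orange 249 281 185 199
((265.1299743652344, 192.0900115966797), (31.678386688232422, 10.323759078979492), 8.130102157592773) [array([0.5131, 0.1224]), array([0.5147, 0.1323]), array([0.5441, 0.128 ]), array([0.5427, 0.118 ])]
[(array([227., 161.], dtype=float32), array([0.4854, 0.1459])), (array([253.,   7.], dtype=float32), array([0.5172, 0.2901])), (array([329.,  20.], dtype=float32), array([0.5893, 0.2796])), (array([303., 174.], dtype=float32), array([0.5687, 0.1318]))]
```

>>> {"fn": "play_rows", "kwargs": {"deltas": [{"slide": [-1,6,0],"delta_rot": [0,0,0]},{"slide": [-2,12,0],"delta_rot": [0,0,0]},{"slide": [-3,18,0],"delta_rot": [0,0,0]},{"slide": [-4,24,0],"delta_rot": [0,0,0]},{"slide": [-4.5,30,0],"delta_rot": [0,0,0]}]}}

```text
time: 2.65
ee_pos: [0.4946, -0.1831, 0.2018]
tcp_rot: [[1.0, -0.002, 0.001], [-0.002, -1.0, -0.001], [0.001, 0.001, -1.0]]
wrist_force: [0.7, 0.3, -0.1]
opening: 1.001
```

>>> {"fn": "play_rows", "kwargs": {"deltas": [{"slide": [0,0,0],"delta_rot": [0,0,0]},{"slide": [0,0,0],"delta_rot": [0,0,0]}]}}

```text
time: 2.9
ee_pos: [0.495, -0.1806, 0.2013]
tcp_rot: [[1.0, -0.002, -0.0], [-0.002, -1.0, 0.0], [-0.0, -0.0, -1.0]]
wrist_force: [0.6, 0.3, 0.5]
opening: 0.997
```

```bash
python3 - <<'E'
from h import *
i,T,c,o=snap("w3"); st(); np.save("w3T.npy",T)
for t in("blue_tube","blue_tube_nose","blue_tube_tail","cradle"):
    print(t,[(np.round(d["centre"],4).tolist(),round(d["score"],2),np.round(proj(d["centre"],T,c))) for d in models.place_of("wrist",t)])
E
```

```text
2.95 [ 0.4951 -0.1798  0.2012] [ 0.18  1.01 -0.  ] 1.002
blue_tube [([0.4464, -0.112, 0.0097], 0.93, array([232., 121.])), ([0.4936, -0.2848, 0.0368], 0.69, array([277., 281.]))]
blue_tube_nose [([0.4845, -0.2204, 0.0412], 0.83, array([268., 229.])), ([0.478, -0.167, 0.0092], 0.69, array([263., 173.]))]
blue_tube_tail [([0.4184, -0.0509, 0.0097], 0.83, array([200.,  56.])), ([0.4986, -0.346, 0.0348], 0.57, array([282., 325.]))]
cradle [([0.5509, -0.278, 0.0004], 0.83, array([324., 260.]))]
```

View pics/w3.png

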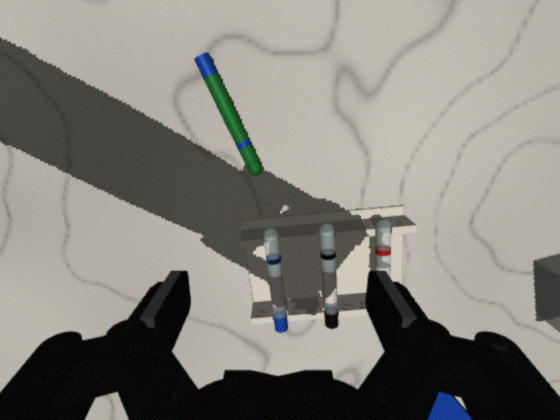

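The blue tube is at the left of the cradle: nose at (271,232), ring at (274,261), cap at (281,324). The neighbouring black tube is 60 mm away. The detached green tube is at (230,115).

```bash
python3 - <<'E'
from h import *
T=np.load("w3T.npy");c=viewer.camera_info("wrist"); i=cv2.imread("pics/w3.png").astype(int)
B,G,R=i[...,0],i[...,1],i[...,2]
m=((B>R+40)&(B>G+40)); m[:205]=0; m[345:]=0; m[:,:255]=0;m[:,305:]=0
n,l,s,ce=cv2.connectedComponentsWithStats(m.astype(np.uint8))
for k in range(1,n):
    if s[k,4]>8: print(s[k],ce[k],[np.round(ray(ce[k]+.5,T,c,z)[:2],4) for z in(.042,.038)])
for p in((271.5,229),(281.5,332)): print(ray(p,T,c,.038)[:2])
E
```

```text
[267 260   4   4  12] [268.33333333 261.08333333] [array([ 0.4845, -0.2578]), array([ 0.4843, -0.2599])]
[274 317  13  16 165] [280.52727273 324.34545455] [array([ 0.4979, -0.3407]), array([ 0.4979, -0.3439])]
[ 0.48759357 -0.22127298]
[ 0.49850726 -0.35423466]
```

>>> {"fn": "play_rows", "kwargs": {"deltas": [{"slide": [0,5,0],"delta_rot": [0,0,-0.05]},{"slide": [0,10,3],"delta_rot": [0,0,-0.09]},{"slide": [0.05,13.2,6],"delta_rot": [0,0,-0.09]},{"slide": [0.05,13.2,9],"delta_rot": [0,0,-0.09]},{"slide": [0.05,13.2,9],"delta_rot": [0,0,-0.09]}], "grip": 140, "squeeze": 25}}

```text
time: 3.78
ee_pos: [0.4942, -0.3102, 0.1085]
tcp_rot: [[0.996, 0.09, -0.004], [0.091, -0.996, 0.004], [-0.004, -0.005, -1.0]]
wrist_force: [-0.2, 0.3, 0.2]
opening: 0.453
```

>>> {"fn": "play_rows", "kwargs": {"deltas": [{"slide": [0,0,0],"delta_rot": [0,0,0]},{"slide": [0,0,0],"delta_rot": [0,0,0]}]}}

```text
time: 4.03
ee_pos: [0.4966, -0.3122, 0.1132]
tcp_rot: [[0.996, 0.091, 0.002], [0.091, -0.996, -0.002], [0.002, 0.002, -1.0]]
wrist_force: [0.1, -0.3, -0.0]
opening: 0.453
```

```bash
python3 - <<'E'
from h import *
i,T,c,o=snap("w4"); st(); print(np.round(o["tcp_rot"],4))
for n in("wrist","side"):
  if n=="side": cv2.imwrite("pics/s4.png",viewer.camera("side")[:,:,::-1])
  for t in("blue_tube_nose","blue_tube_tail","cradle"):
    print(n,t,[(np.round(d["centre"],4).tolist(),round(d["score"],2),np.round(proj(d["centre"],T,c))) for d in models.place_of(n,t)])
E
```

```text
4.075 [ 0.4965 -0.3122  0.113 ] [0.12 0.05 0.28] 0.452
[[ 0.9959  0.0909  0.0023]
 [ 0.0909 -0.9959 -0.0022]
 [ 0.0021  0.0024 -1.    ]]
wrist blue_tube_nose [([0.4867, -0.219, 0.0388], 0.75, array([276.,  88.])), ([0.4759, -0.167, 0.0094], 0.7, array([268.,   8.]))]
wrist blue_tube_tail [([0.497, -0.3469, 0.0373], 0.68, array([275., 263.]))]
wrist cradle [([0.5534, -0.2774, -0.0013], 0.9, array([349., 173.]))]
side blue_tube_nose [([0.4883, -0.2195, 0.0378], 0.63, array([279.,  89.])), ([0.4706, -0.1696, 0.0151], 0.6, array([259.,   9.]))]
side blue_tube_tail [([0.4147, -0.0498, 0.0052], 0.68, array([ 178., -237.])), ([0.4913, -0.2843, 0.0401], 0.49, array([275., 186.]))]
side cradle [([0.5494, -0.2826, -0.0005], 0.61, array([344., 179.]))]
```

View pics/w4.png

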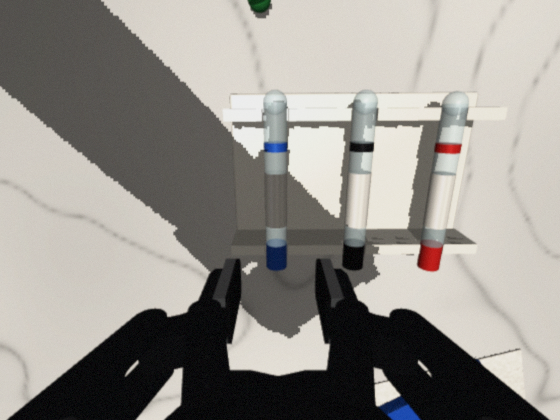

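The blue tube stands upright in the picture at column 276: nose row 90, cap bottom row 269, rear rail rows 243–252. It is centred between the fingers at (278,300).

```bash
python3 - <<'E'
from h import *
o=manip.get_obs();c=viewer.camera_info("wrist");T=np.eye(4);T[:3,:3]=o["tcp_rot"];T[:3,3]=o["ee_pos"];T=T@c["mount"]
for n,p,z in(("nose",(276,90),.038),("tail",(276,269.5),.044),("railinner",(320,243),.045),("railouter",(320,253),.045),("frontrail out",(320,108),.045),("front in",(320,119),.045),("capaxis",(276.5,250),.046),("ringaxis",(276,147),.046)): print(n,np.round(ray(p,T,c,z),4))
print(proj([.4963,-.3122,.038],T,c))
E
```

```text
nose [ 0.4854 -0.22    0.038 ]
tail [ 0.4967 -0.3476  0.044 ]
railinner [ 0.527  -0.3222  0.045 ]
railouter [ 0.5281 -0.3303  0.045 ]
frontrail out [ 0.5145 -0.2285  0.045 ]
front in [ 0.5154 -0.2352  0.045 ]
capaxis [ 0.4956 -0.3302  0.046 ]
ringaxis [ 0.4886 -0.2555  0.046 ]
[np.float64(279.6586663618306), np.float64(223.5156150112176)]
```

>>> {"fn": "play_rows", "kwargs": {"deltas": [{"slide": [-0.22,-0.34,3],"delta_rot": [0,0,0]},{"slide": [-0.22,-0.34,6],"delta_rot": [0,0,0]},{"slide": [-0.22,-0.34,8.5],"delta_rot": [0,0,0]},{"slide": [-0.22,-0.34,9.4],"delta_rot": [0,0,0]},{"slide": [-0.22,-0.34,9.4],"delta_rot": [0,0,0]}]}}

```text
time: 5.05
ee_pos: [0.4929, -0.3087, 0.0171]
tcp_rot: [[0.996, 0.09, -0.001], [0.09, -0.996, 0.001], [-0.0, -0.001, -1.0]]
wrist_force: [0.1, 0.4, 0.8]
opening: 0.45
```

>>> {"fn": "play_rows", "kwargs": {"deltas": [{"slide": [0,0,0],"delta_rot": [0,0,0]},{"slide": [0,0,0],"delta_rot": [0,0,0]}]}}

```text
time: 5.3
ee_pos: [0.4937, -0.3094, 0.0185]
tcp_rot: [[0.996, 0.09, 0.002], [0.09, -0.996, -0.001], [0.001, 0.002, -1.0]]
wrist_force: [-0.5, -0.4, -0.7]
opening: 0.452
```

Close, then lift a little.

>>> {"fn": "play_rows", "kwargs": {"deltas": [{"slide": [0,0,0],"delta_rot": [0,0,0]},{"slide": [0,0,0],"delta_rot": [0,0,0]},{"slide": [0,0,0],"delta_rot": [0,0,0]},{"slide": [0,0,0],"delta_rot": [0,0,0]},{"slide": [0,0,0],"delta_rot": [0,0,0]}], "grip": 255, "squeeze": 25}}

```text
time: 5.92
ee_pos: [0.4938, -0.3092, 0.0179]
tcp_rot: [[0.996, 0.09, 0.002], [0.09, -0.996, -0.001], [0.002, 0.001, -1.0]]
wrist_force: [4.3, 0.5, 3.0]
opening: 0.176
```

>>> {"fn": "play_rows", "kwargs": {"deltas": [{"slide": [0,0,-1],"delta_rot": [0,0,0]},{"slide": [0,0,-3],"delta_rot": [0,0,0]},{"slide": [0,0,-6],"delta_rot": [0,0,0]},{"slide": [0,0,-8],"delta_rot": [0,0,0]},{"slide": [0,0,-8],"delta_rot": [0,0,0]}]}}

```text
time: 6.55
ee_pos: [0.4938, -0.3098, 0.0995]
tcp_rot: [[0.996, 0.09, 0.003], [0.09, -0.996, -0.003], [0.002, 0.003, -1.0]]
wrist_force: [-1.0, -0.7, -0.5]
opening: 0.173
```

>>> {"fn": "play_rows", "kwargs": {"deltas": [{"slide": [0.7,-5,0],"delta_rot": [0,0,0.05]},{"slide": [1.5,-10.5,0],"delta_rot": [0,0,0.1]},{"slide": [2.3,-16,0],"delta_rot": [0,0,0.15]},{"slide": [3.0,-21,0],"delta_rot": [0,0,0.2]},{"slide": [3.6,-25,0],"delta_rot": [0,0,0.24]}]}}

```text
time: 7.18
ee_pos: [0.5051, -0.0544, 0.096]
tcp_rot: [[0.989, -0.15, -0.003], [-0.15, -0.989, 0.001], [-0.003, -0.0, -1.0]]
wrist_force: [0.4, 0.2, -0.5]
opening: 0.175
```

```bash
python3 -c "
from h import *
st();print(np.round(manip.get_obs()['tcp_rot'],4))"
```

```text
7.175 [ 0.5051 -0.0544  0.096 ] [ 0.37  0.21 -0.5 ] 0.175
[[ 9.887e-01 -1.500e-01 -2.600e-03]
 [-1.500e-01 -9.887e-01  8.000e-04]
 [-2.700e-03 -4.000e-04 -1.000e+00]]
```

>>> {"fn": "play_rows", "kwargs": {"deltas": [{"slide": [-0.2,-3,2],"delta_rot": [0,0,0]},{"slide": [-0.3,-5.5,4],"delta_rot": [0,0,0]},{"slide": [-0.3,-5.5,4],"delta_rot": [0,0,0]},{"slide": [-0.3,-5.5,4],"delta_rot": [0,0,0]},{"slide": [-0.3,-5.5,4],"delta_rot": [0,0,0]}]}}

```text
time: 7.8
ee_pos: [0.5122, -0.0028, 0.058]
tcp_rot: [[0.989, -0.151, 0.001], [-0.151, -0.989, -0.0], [0.001, 0.0, -1.0]]
wrist_force: [-0.0, -0.3, -0.6]
opening: 0.174
```

```bash
python3 - <<'E'
from h import *
i,T,c,o=snap("w5"); st(); print(np.round(o["tcp_rot"],4)); np.save("w5T.npy",T)
for t in("blue_tube_nose","blue_tube_tail","sleeve_mouth"):
    print(t,[(np.round(d["centre"],4).tolist(),round(d["score"],2),np.round(proj(d["centre"],T,c))) for d in models.place_of("wrist",t)])
cv2.imwrite("pics/s5.png",viewer.camera("side")[:,:,::-1])
for n in ("side",):
  for t in("blue_tube_nose","blue_tube_tail","sleeve_mouth"):
    print(n,t,[(np.round(d["centre"],4).tolist(),round(d["score"],2)) for d in models.place_of(n,t)])
E
```

```text
7.85 [ 0.5122 -0.0027  0.058 ] [ 0.41  1.07 -0.41] 0.177
[[ 9.886e-01 -1.506e-01  1.300e-03]
 [-1.506e-01 -9.886e-01 -5.000e-04]
 [ 1.400e-03  3.000e-04 -1.000e+00]]
blue_tube_nose [([0.5234, 0.0835, 0.0799], 0.59, array([274.,  92.]))]
blue_tube_tail [([0.5055, -0.0424, 0.0765], 0.91, array([278., 362.])), ([0.4204, -0.0524, 0.0099], 0.48, array([165., 316.]))]
sleeve_mouth [([0.5273, 0.1205, 0.0455], 0.69, array([271.,   3.]))]
side blue_tube_nose [([0.5279, 0.0866, 0.0755], 0.52), ([0.4693, -0.1673, 0.0115], 0.51), ([0.5519, -0.28, -0.0048], 0.39)]
side blue_tube_tail [([0.505, -0.0376, 0.0776], 0.68), ([0.416, -0.0507, 0.0088], 0.63)]
side sleeve_mouth []
```

View pics/w5.png

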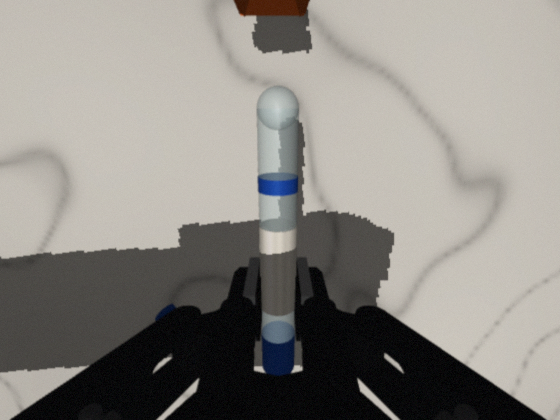

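The tube is held straight, with its nose at (278,86) and cap at (278,372). The flare is centred at about (273,10), so the tool must go about 2 mm to its −x.

```bash
python3 - <<'E'
from h import *
T=np.load("w5T.npy");c=viewer.camera_info("wrist");o=manip.get_obs();R=o["tcp_rot"];p=o["ee_pos"]
i=cv2.imread("pics/w5.png").astype(int);st()
for z in(.076,.078,.080):
  a=ray((278.5,86),T,c,z);b=ray((278,375),T,c,z); print(z,a,b,np.linalg.norm(a-b),R.T@(a-p))
def f(pt): return np.round(R.T@(np.array(pt)-p)*100,2)
print("mouth in tool cm",f([.5284,.1202,.046]),"rings:")
for v in(120,150,210,350,362):
  r=i[v]; print(v,[u for u in range(235,325) if abs(r[u].sum()-r[u-1].sum())>60])
I=cv2.imread("pics/s5.png"); s=viewer.camera_info("side")
def ps(X): q=s["R"]@np.array(X)+s["t"]; return np.array([s["fx"]*q[0]/q[2]+s["cx"],s["fy"]*q[1]/q[2]+s["cy"]])
print(ps([.525,.0865,.078]),ps([.505,-.042,.078]),ps([.5284,.1202,.046]))
u,v=ps([.52,.05,.07]).astype(int); C=I[max(0,v-70):v+70,max(0,u-95):u+95]; print(u-95,v-70); cv2.imwrite("pics/s5c.png",cv2.resize(C,None,fx=4,fy=4))
E
```

```text
8.2 [ 0.5117 -0.0019  0.0574] [-0.3   0.14 -0.39] 0.179
0.076 [0.52534775 0.08542425 0.076     ] [ 0.50437111 -0.05105081  0.076     ] 0.13807773647018443 [ 0.00042859 -0.08838553 -0.01859654]
0.078 [0.52532314 0.08530319 0.078     ] [ 0.50468583 -0.04896417  0.078     ] 0.13584410980799783 [ 0.00042276 -0.08826203 -0.02059653]
0.08 [0.52529853 0.08518213 0.08      ] [ 0.50500055 -0.04687753  0.08      ] 0.13361048314581123 [ 0.00041692 -0.08813853 -0.02259653]
mouth in tool cm [ -0.18 -12.32   1.14] rings:
120 [257, 299]
150 [257, 278, 303, 304]
210 [259, 279, 302, 303, 317, 324]
350 [254, 262, 294, 302, 303]
362 [254, 263, 294, 302, 303]
[290.3762254  241.86993586] [321.83986863 205.75124886] [281.2886141  267.39528058]
204 164
```

View pics/s5c.png

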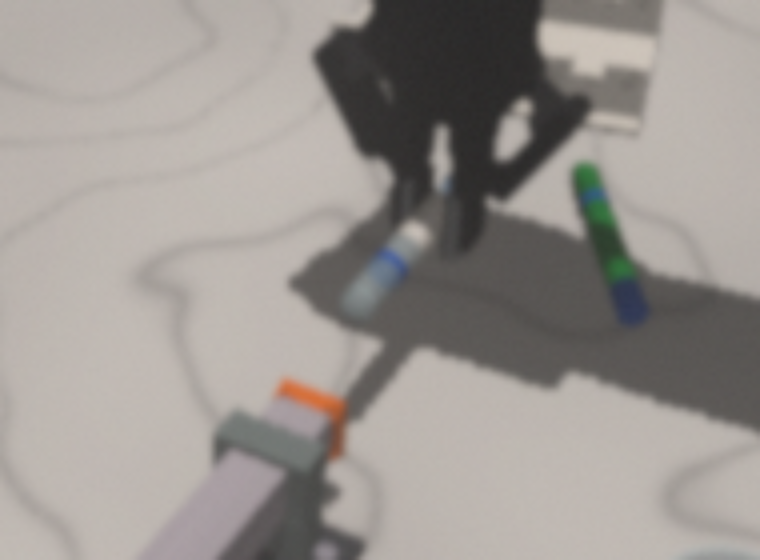

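The side view agrees: the tube is level, with its nose at crop (352,315) against a predicted (345,311), pointing at the orange mouth at (310,410). Lower to the bore height.

>>> {"fn": "play_rows", "kwargs": {"deltas": [{"slide": [-0.2,0,1.5],"delta_rot": [0,0,0]},{"slide": [-0.2,0,3.2],"delta_rot": [0,0,0]},{"slide": [-0.2,0,3.2],"delta_rot": [0,0,0]},{"slide": [-0.2,0,3.2],"delta_rot": [0,0,0]}]}}

```text
time: 8.7
ee_pos: [0.5096, -0.0014, 0.025]
tcp_rot: [[0.989, -0.149, -0.001], [-0.149, -0.989, 0.0], [-0.001, -0.0, -1.0]]
wrist_force: [0.7, -1.7, 0.4]
opening: 0.18
```

```bash
cat > chk.py <<'E'
from h import *
o=manip.get_obs();R=o["tcp_rot"];p=o["ee_pos"]; st()
d=R.T@(np.array([.5284,.1202,.046])-p)*100; u=np.array([.1503,.9886])
print("mouth in tool cm",np.round(d,2),"nose depth mm",round((8.83+d[1])*10,1), "yaw err deg",round(np.degrees(np.arctan2(-R[0,1],-R[1,1])-np.arctan2(.1503,.9886)),2),"pitch",np.round(R[2,:2],4), "axial F",round(float(o["wrist_force"][:2]@u),2))
E
python3 chk.py; python3 - <<'E'
from h import *
i,T,c,o=snap("w6"); np.save("w6T.npy",T)
print([(np.round(d["centre"],4).tolist(),round(d["score"],2)) for t in("sleeve_mouth","blue_tube_nose") for d in models.place_of("wrist",t)])
E
```

```text
8.7 [ 0.5096 -0.0014  0.025 ] [ 0.72 -1.67  0.36] 0.18
mouth in tool cm [  0.04 -12.3   -2.1 ] nose depth mm -34.7 yaw err deg -0.05 pitch [-0.0005 -0.0001] axial F -1.54
[([0.5202, 0.0863, 0.0444], 0.86)]
```

View pics/w6.png

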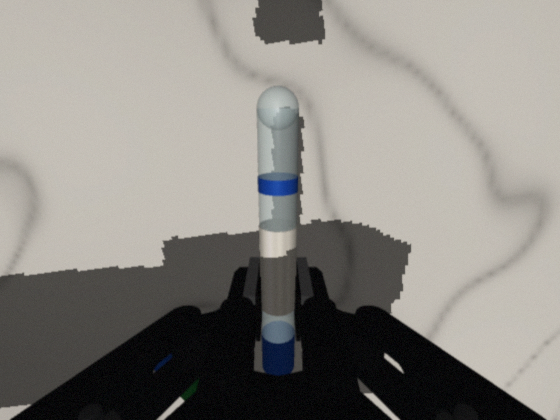

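The tube is steady (nose at (278,86)), and the mouth is now just out of view above. Advance 22 mm to bring the mouth into view for a last alignment check.

>>> {"fn": "play_rows", "kwargs": {"deltas": [{"slide": [0,-1.2,0],"delta_rot": [0,0,0]},{"slide": [0,-2.2,0],"delta_rot": [0,0,0]},{"slide": [0,-2.2,0],"delta_rot": [0,0,0]},{"slide": [0,-2.2,0],"delta_rot": [0,0,0]}]}}

```text
time: 9.35
ee_pos: [0.513, 0.0205, 0.0253]
tcp_rot: [[0.989, -0.149, -0.0], [-0.149, -0.989, -0.0], [-0.0, 0.0, -1.0]]
wrist_force: [0.6, -0.1, 0.2]
opening: 0.178
```

```bash
python3 chk.py; python3 - <<'E'
from h import *
i,T,c,o=snap("w7"); np.save("w7T.npy",T)
R,G,B=[i[...,k].astype(int) for k in range(3)]
m=(R>80)&(R>2*G)&(R>2.5*B); m[150:]=0
for v in range(0,100,6):
  u=np.where(m[v])[0]
  if len(u)>5: print(v,u.min(),u.max(),(u.min()+u.max())/2)
cv2.imwrite("pics/w7c.png",cv2.resize(i[:200,160:400,::-1],None,fx=3,fy=3,interpolation=cv2.INTER_CUBIC))
E
```

```text
9.35 [0.513  0.0205 0.0253] [ 0.59 -0.14  0.19] 0.178
mouth in tool cm [  0.04 -10.09  -2.07] nose depth mm -12.6 yaw err deg -0.08 pitch [-0.      0.0001] axial F -0.05
12 230 327 278.5
18 230 326 278.0
24 230 327 278.5
30 243 315 279.0
36 230 326 278.0
42 230 327 278.5
48 251 283 267.0
```

View pics/w7c.png

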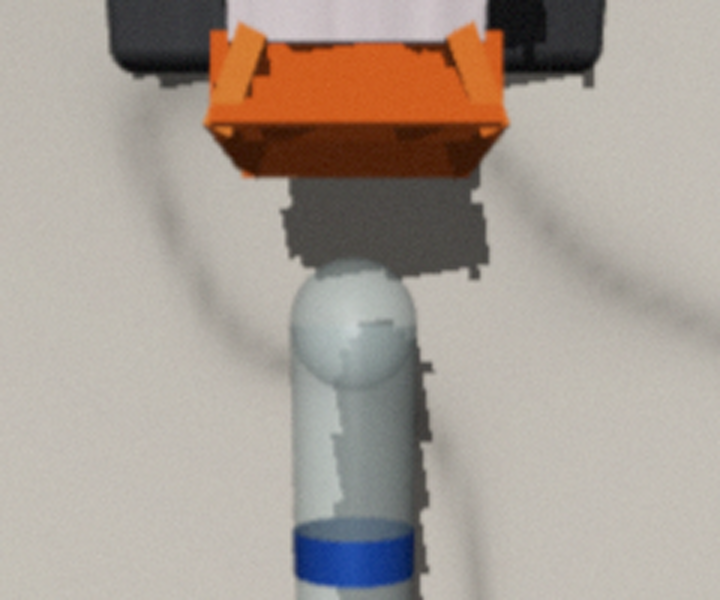

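The tube and flare are in line: flare centre column 278.3, tube column 278. Insert gently.

>>> {"fn": "play_rows", "kwargs": {"deltas": [{"slide": [0,-0.8,0],"delta_rot": [0,0,0]},{"slide": [0,-1.6,0],"delta_rot": [0,0,0]},{"slide": [0,-2.4,0],"delta_rot": [0,0,0]},{"slide": [0,-2.4,0],"delta_rot": [0,0,0]}]}}

```text
time: 9.9
ee_pos: [0.5166, 0.0447, 0.0253]
tcp_rot: [[0.989, -0.148, -0.0], [-0.148, -0.989, -0.0], [-0.0, 0.0, -1.0]]
wrist_force: [-0.1, 0.2, -0.9]
opening: 0.179
```

```bash
python3 chk.py
```

```text
9.9 [0.5166 0.0447 0.0253] [-0.05  0.22 -0.89] 0.179
mouth in tool cm [ 0.05 -7.64 -2.07] nose depth mm 11.9 yaw err deg -0.12 pitch [-0.0001  0.    ] axial F 0.21
```

In the flare with no side forces. I'll go on to about 60 mm deep (the cushion is no nearer than 84 mm).

>>> {"fn": "play_rows", "kwargs": {"deltas": [{"slide": [0,-0.8,0],"delta_rot": [0,0,0]},{"slide": [0,-1.6,0],"delta_rot": [0,0,0]},{"slide": [0,-2.4,0],"delta_rot": [0,0,0]},{"slide": [0,-2.4,0],"delta_rot": [0,0,0]}]}}

```text
time: 10.4
ee_pos: [0.5202, 0.0684, 0.0253]
tcp_rot: [[0.989, -0.148, -0.0], [-0.148, -0.989, -0.0], [-0.0, 0.0, -1.0]]
wrist_force: [0.6, 0.7, -0.4]
opening: 0.175
```

>>> {"fn": "play_rows", "kwargs": {"deltas": [{"slide": [0,-0.8,0],"delta_rot": [0,0,0]},{"slide": [0,-1.6,0],"delta_rot": [0,0,0]},{"slide": [0,-2.4,0],"delta_rot": [0,0,0]},{"slide": [0,-2.4,0],"delta_rot": [0,0,0]}]}}

```text
time: 10.9
ee_pos: [0.5238, 0.0921, 0.0253]
tcp_rot: [[0.989, -0.148, 0.0], [-0.148, -0.989, -0.0], [0.0, 0.0, -1.0]]
wrist_force: [-0.3, 0.4, -1.3]
opening: 0.181
```

```bash
python3 chk.py
```

```text
10.9 [0.5238 0.0921 0.0253] [-0.26  0.42 -1.33] 0.181
mouth in tool cm [ 0.04 -2.85 -2.07] nose depth mm 59.8 yaw err deg -0.11 pitch [0. 0.] axial F 0.38
```

>>> {"fn": "play_rows", "kwargs": {"deltas": [{"slide": [0,-0.7,0],"delta_rot": [0,0,0]},{"slide": [0,-1.3,0],"delta_rot": [0,0,0]},{"slide": [0,-1.3,0],"delta_rot": [0,0,0]}]}}

```text
time: 11.28
ee_pos: [0.5257, 0.1048, 0.0253]
tcp_rot: [[0.989, -0.149, 0.0], [-0.149, -0.989, 0.0], [0.0, -0.0, -1.0]]
wrist_force: [0.6, 0.1, 0.0]
opening: 0.178
```

>>> {"fn": "play_rows", "kwargs": {"deltas": [{"slide": [0,0,0],"delta_rot": [0,0,0]},{"slide": [0,0,0],"delta_rot": [0,0,0]}], "grip": 170}}

```text
time: 11.52
ee_pos: [0.5258, 0.1042, 0.0254]
tcp_rot: [[0.989, -0.15, 0.0], [-0.15, -0.989, -0.0], [0.0, -0.0, -1.0]]
wrist_force: [-0.7, -0.5, -0.5]
opening: 0.335
```

```bash
python3 chk.py; python3 - <<'E'
from h import *
i,T,c,o=snap("w8")
for t in("blue_tube_tail",): print([(np.round(d["centre"],4).tolist(),round(d["score"],2),np.round(proj(d["centre"],T,c))) for d in models.place_of("wrist",t)])
E
```

```text
11.525 [0.5258 0.1042 0.0254] [-0.67 -0.51 -0.53] 0.335
mouth in tool cm [ 0.02 -1.62 -2.06] nose depth mm 72.1 yaw err deg -0.04 pitch [ 0.0002 -0.    ] axial F -0.61
[([0.52, 0.0664, 0.0426], 0.59, array([279., 357.]))]
```

View pics/w8.png

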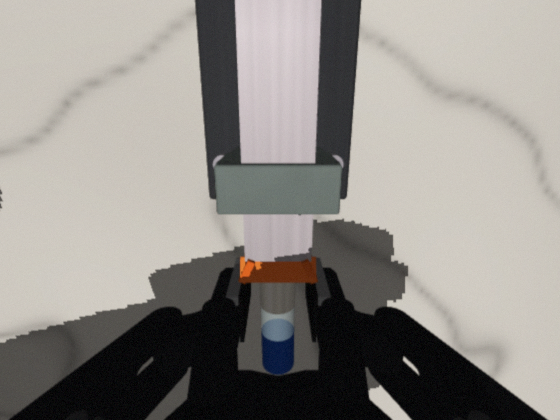

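The tube is released and lies in the sleeve, cap end at (278,372). I'll draw the fingers straight back past the cap, shut them, and push on the cap end.

>>> {"fn": "play_rows", "kwargs": {"deltas": [{"slide": [0,2,0],"delta_rot": [0,0,0]},{"slide": [0,4.5,0],"delta_rot": [0,0,0]},{"slide": [0,6.5,0],"delta_rot": [0,0,0]},{"slide": [0,6.5,0],"delta_rot": [0,0,0]}]}}

```text
time: 12.12
ee_pos: [0.516, 0.0392, 0.0254]
tcp_rot: [[0.988, -0.152, 0.0], [-0.152, -0.988, 0.0], [0.0, -0.0, -1.0]]
wrist_force: [-0.3, -0.1, 0.2]
opening: 0.332
```

>>> {"fn": "play_rows", "kwargs": {"deltas": [{"slide": [0,0,0],"delta_rot": [0,0,0]},{"slide": [0,0,0],"delta_rot": [0,0,0]},{"slide": [0,0,0],"delta_rot": [0,0,0]},{"slide": [0,0,0],"delta_rot": [0,0,0]}], "grip": 255}}

```text
time: 12.62
ee_pos: [0.5159, 0.0404, 0.0253]
tcp_rot: [[0.989, -0.149, -0.0], [-0.149, -0.989, 0.0], [-0.0, -0.0, -1.0]]
wrist_force: [0.1, -0.5, -0.5]
opening: 0.006
```

```bash
python3 chk.py; python3 - <<'E'
from h import *
i,T,c,o=snap("w9"); cv2.imwrite("pics/w9c.png",cv2.resize(i[120:420,130:430,::-1],None,fx=2,fy=2))
print([(np.round(d["centre"],4).tolist(),round(d["score"],2),np.round(proj(d["centre"],T,c)),np.round(o["tcp_rot"].T@(d["centre"]-o["ee_pos"]),4)) for d in models.place_of("wrist","blue_tube_tail")])
E
```

```text
12.625 [0.5159 0.0404 0.0253] [ 0.15 -0.49 -0.55] 0.006
mouth in tool cm [ 0.04 -8.08 -2.07] nose depth mm 7.5 yaw err deg -0.08 pitch [-0. -0.] axial F -0.46
[([0.5181, 0.0686, 0.045], 0.88, array([274., 238.]), array([-0.0021, -0.0282, -0.0197]))]
```

View pics/w9c.png

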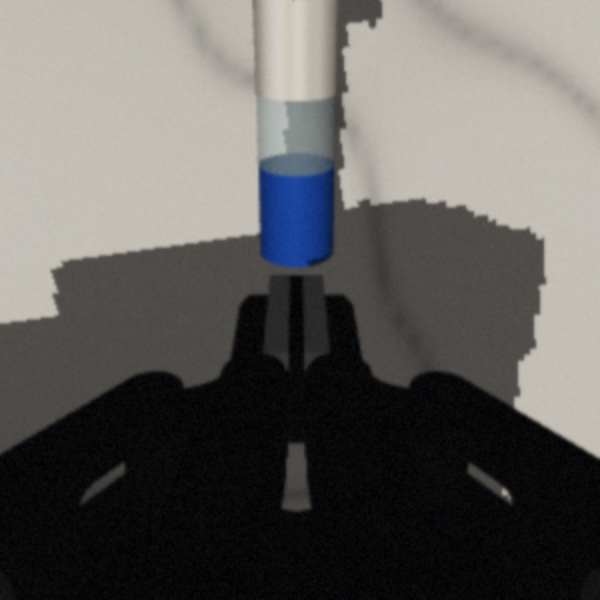

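The shut fingers at (278,262) in the full picture sit centred behind the cap. Push forward 19 mm, still short of the nearest possible cushion.

>>> {"fn": "play_rows", "kwargs": {"deltas": [{"slide": [0,-0.6,0],"delta_rot": [0,0,0]},{"slide": [0,-1.0,0],"delta_rot": [0,0,0]},{"slide": [0,-1.3,0],"delta_rot": [0,0,0]},{"slide": [0,-1.6,0],"delta_rot": [0,0,0]},{"slide": [0,-1.9,0],"delta_rot": [0,0,0]}]}}

```text
time: 13.35
ee_pos: [0.5188, 0.059, 0.0253]
tcp_rot: [[0.989, -0.149, -0.0], [-0.149, -0.989, -0.0], [-0.0, 0.0, -1.0]]
wrist_force: [0.1, -0.5, 0.9]
opening: -0.003
```

```bash
cat > feel.py <<'E'
from h import *
u=np.array([.1503,.9886]);f=[];p=[]
for k in range(4):
    o=manip.get_obs();f.append(o["wrist_force"][:2]@u);R=o["tcp_rot"];p.append((R.T@(np.array([.5284,.1202,.046])-o["ee_pos"]))[1]*1000)
    if k<3: viewer.camera("wrist")
print(round(o["time"],2),"nose",np.round(141+np.mean(p),2),"axial F",np.round(f,2),"mean",round(np.mean(f),2),"F",np.round(o["wrist_force"],1))
E
python3 feel.py
```

```text
13.5 nose 79.16 axial F [-0.52  0.3   0.11 -0.33] mean -0.11 F [-0.1 -0.3 -0.1]
```

>>> {"fn": "play_rows", "kwargs": {"deltas": [{"slide": [0,-0.1,0],"delta_rot": [0,0,0]},{"slide": [0,-0.2,0],"delta_rot": [0,0,0]},{"slide": [0,-0.2,0],"delta_rot": [0,0,0]}]}}

```text
time: 13.88
ee_pos: [0.5191, 0.0609, 0.0253]
tcp_rot: [[0.989, -0.15, 0.0], [-0.15, -0.989, 0.0], [0.0, -0.0, -1.0]]
wrist_force: [-1.0, -0.1, 0.1]
opening: 0.005
```

>>> {"fn": "play_rows", "kwargs": {"deltas": [{"slide": [0,-0.15,0],"delta_rot": [0,0,0]},{"slide": [0,-0.15,0],"delta_rot": [0,0,0]}]}}

```text
time: 14.12
ee_pos: [0.5193, 0.0624, 0.0253]
tcp_rot: [[0.989, -0.149, -0.0], [-0.149, -0.989, 0.0], [-0.0, -0.0, -1.0]]
wrist_force: [0.1, -0.0, 0.4]
opening: 0.001
```

>>> {"fn": "play_rows", "kwargs": {"deltas": [{"slide": [0,-0.15,0],"delta_rot": [0,0,0]},{"slide": [0,-0.15,0],"delta_rot": [0,0,0]}]}}

```text
time: 14.38
ee_pos: [0.5195, 0.0639, 0.0253]
tcp_rot: [[0.989, -0.149, -0.0], [-0.149, -0.989, 0.0], [-0.0, -0.0, -1.0]]
wrist_force: [-0.1, -0.1, -0.5]
opening: 0.0
```

>>> {"fn": "play_rows", "kwargs": {"deltas": [{"slide": [0,-0.15,0],"delta_rot": [0,0,0]},{"slide": [0,-0.15,0],"delta_rot": [0,0,0]}]}}

```text
time: 14.62
ee_pos: [0.5198, 0.0654, 0.0253]
tcp_rot: [[0.989, -0.149, 0.0], [-0.149, -0.989, 0.0], [0.0, -0.0, -1.0]]
wrist_force: [-0.5, 0.1, 0.0]
opening: -0.001
```

>>> {"fn": "play_rows", "kwargs": {"deltas": [{"slide": [0,-0.15,0],"delta_rot": [0,0,0]},{"slide": [0,-0.15,0],"delta_rot": [0,0,0]}]}}

```text
time: 14.88
ee_pos: [0.52, 0.0669, 0.0253]
tcp_rot: [[0.989, -0.149, -0.0], [-0.149, -0.989, 0.0], [-0.0, -0.0, -1.0]]
wrist_force: [-0.4, -0.9, 0.4]
opening: -0.003
```

>>> {"fn": "play_rows", "kwargs": {"deltas": [{"slide": [0,-0.15,0],"delta_rot": [0,0,0]},{"slide": [0,-0.15,0],"delta_rot": [0,0,0]}]}}

```text
time: 15.12
ee_pos: [0.5202, 0.0684, 0.0253]
tcp_rot: [[0.989, -0.149, 0.0], [-0.149, -0.989, 0.0], [-0.0, -0.0, -1.0]]
wrist_force: [0.4, 0.6, 0.8]
opening: -0.003
```

>>> {"fn": "play_rows", "kwargs": {"deltas": [{"slide": [0,-0.15,0],"delta_rot": [0,0,0]},{"slide": [0,-0.15,0],"delta_rot": [0,0,0]}]}}

```text
time: 15.38
ee_pos: [0.5205, 0.0699, 0.0253]
tcp_rot: [[0.989, -0.149, 0.0], [-0.149, -0.989, 0.0], [0.0, -0.0, -1.0]]
wrist_force: [-0.9, -0.1, -0.3]
opening: 0.003
```

```bash
python3 feel.py; python3 - <<'E'
from h import *
i,T,c,o=snap("w10")
m=(i[...,2].astype(int)>i[...,0]+40)&(i[...,2].astype(int)>i[...,1]+40);m[:,:255]=0;m[:,305:]=0
ys,xs=np.where(m);print("cap rows",ys.min(),ys.max(),"cols",xs.min(),xs.max())
print(o["tcp_rot"].T@(ray((278,ys.max()+1),T,c,.052)-o["ee_pos"]))
E
```

```text
15.53 nose 89.99 axial F [-0.23 -0.2  -0.24 -0.2 ] mean -0.22 F [ 0.7 -0.3 -0.7]
cap rows 236 276 cols 260 295
[-0.0004714  -0.01352464 -0.02672076]
```

```bash
python3 - <<'E'
from h import *
c=viewer.camera_info("wrist");o=manip.get_obs();T=np.eye(4);T[:3,:3]=o["tcp_rot"];T[:3,3]=o["ee_pos"];T=T@c["mount"]
for n in("w9","w10"):
  i=cv2.imread(f"pics/{n}.png").astype(int);m=(i[...,0]>i[...,2]+40)&(i[...,0]>i[...,1]+40);m[:,:255]=0;m[:,305:]=0
  ys,xs=np.where(m);print(n,ys.min(),ys.max(),np.round(o["tcp_rot"].T@(ray((278,ys.max()+1),T,c,.052)-o["ee_pos"]),4))
E
```

```text
w9 205 253 [-0.0005 -0.0243 -0.0267]
w10 236 276 [-0.0005 -0.0135 -0.0267]
```

>>> {"fn": "play_rows", "kwargs": {"deltas": [{"slide": [0,-0.15,0],"delta_rot": [0,0,0]},{"slide": [0,-0.15,0],"delta_rot": [0,0,0]}]}}

```text
time: 15.82
ee_pos: [0.5207, 0.0713, 0.0253]
tcp_rot: [[0.989, -0.149, -0.0], [-0.149, -0.989, 0.0], [-0.0, -0.0, -1.0]]
wrist_force: [0.0, 0.4, 0.7]
opening: 0.004
```

The cap moved with the fingers (about 19 mm of the 29 mm travel), so contact is confirmed. Continue.

>>> {"fn": "play_rows", "kwargs": {"deltas": [{"slide": [0,-0.15,0],"delta_rot": [0,0,0]},{"slide": [0,-0.15,0],"delta_rot": [0,0,0]}]}}

```text
time: 16.08
ee_pos: [0.5209, 0.0728, 0.0253]
tcp_rot: [[0.989, -0.149, 0.0], [-0.149, -0.989, 0.0], [-0.0, -0.0, -1.0]]
wrist_force: [-0.2, 0.7, -0.0]
opening: 0.003
```

>>> {"fn": "play_rows", "kwargs": {"deltas": [{"slide": [0,-0.15,0],"delta_rot": [0,0,0]},{"slide": [0,-0.15,0],"delta_rot": [0,0,0]}]}}

```text
time: 16.32
ee_pos: [0.5211, 0.0743, 0.0253]
tcp_rot: [[0.989, -0.149, 0.0], [-0.149, -0.989, 0.0], [0.0, -0.0, -1.0]]
wrist_force: [-0.9, 0.6, 0.2]
opening: 0.002
```

>>> {"fn": "play_rows", "kwargs": {"deltas": [{"slide": [0,-0.15,0],"delta_rot": [0,0,0]},{"slide": [0,-0.15,0],"delta_rot": [0,0,0]}]}}

```text
time: 16.58
ee_pos: [0.5213, 0.0757, 0.0253]
tcp_rot: [[0.989, -0.149, -0.0], [-0.149, -0.989, -0.0], [-0.0, 0.0, -1.0]]
wrist_force: [-0.2, -0.2, 0.1]
opening: -0.003
```

>>> {"fn": "play_rows", "kwargs": {"deltas": [{"slide": [0,-0.15,0],"delta_rot": [0,0,0]},{"slide": [0,-0.15,0],"delta_rot": [0,0,0]}]}}

```text
time: 16.82
ee_pos: [0.5214, 0.076, 0.0253]
tcp_rot: [[0.989, -0.149, -0.001], [-0.149, -0.989, -0.002], [-0.0, 0.003, -1.0]]
wrist_force: [-1.4, -6.2, 0.6]
opening: 0.0
```

Contact: about 6.3 N, and the fingers stopped short. I'll check that it holds.

```bash
python3 feel.py; python3 chk.py
```

```text
16.98 nose 96.27 axial F [-6.34 -7.68 -6.56 -7.08] mean -6.91 F [-2.  -6.9  1. ]
16.975 [0.5214 0.0759 0.0253] [-1.98 -6.86  0.97] -0.002
mouth in tool cm [ 0.03 -4.48 -2.08] nose depth mm 43.5 yaw err deg -0.08 pitch [-0.0003  0.0024] axial F -7.08
```

A steady 7 N at about 96 mm depth, below the 12 N slip. Back off along the axis, then up and away.

>>> {"fn": "play_rows", "kwargs": {"deltas": [{"slide": [0,0.3,0],"delta_rot": [0,0,0]},{"slide": [0,1.0,0],"delta_rot": [0,0,0]},{"slide": [0,2,0],"delta_rot": [0,0,0]},{"slide": [0,2.95,0],"delta_rot": [0,0,0]},{"slide": [0,2.95,0],"delta_rot": [0,0,0]}]}}

```text
time: 17.6
ee_pos: [0.5171, 0.0472, 0.0253]
tcp_rot: [[0.989, -0.151, -0.0], [-0.151, -0.989, 0.0], [-0.0, -0.0, -1.0]]
wrist_force: [-0.6, -0.0, -0.1]
opening: -0.002
```

```bash
python3 feel.py; python3 - <<'E'
from h import *
i,T,c,o=snap("w11"); m=(i[...,2].astype(int)>i[...,0]+40)&(i[...,2].astype(int)>i[...,1]+40);m[:,:255]=0;m[:,305:]=0
ys,xs=np.where(m);t=o["tcp_rot"].T@(ray((278,ys.max()+1),T,c,.052)-o["ee_pos"]);d=o["tcp_rot"].T@(np.array([.5284,.1202,.046])-o["ee_pos"])
print(ys.min(),ys.max(),"tail",t,"stand-out mm",(t-d)[1]*1000)
cv2.imwrite("pics/w11c.png",cv2.resize(i[0:300,130:430,::-1],None,fx=2,fy=2))
E
```

```text
17.75 nose 67.59 axial F [-0.13  0.5   0.8   0.82] mean 0.5 F [ 0.2  0.8 -0.7]
170 221 tail [-0.00047201 -0.03836176 -0.02668499] stand-out mm 34.70329767874619
```

The viewer limit is reached, so I'll go on with numbers. I'll check whether the cap sprang back by using its front edge, since the rear edge may have been hidden by the fingers during the push.

```bash
python3 - <<'E'
from h import *
o=manip.get_obs();c=viewer.camera_info("wrist");T=np.eye(4);T[:3,:3]=o["tcp_rot"];T[:3,3]=o["ee_pos"];T=T@c["mount"]
for n in("w9","w10","w11"):
  i=cv2.imread(f"pics/{n}.png").astype(int);m=(i[...,0]>i[...,2]+40)&(i[...,0]>i[...,1]+40);m[:,:255]=0;m[:,305:]=0
  r=np.where(m[:,272:284].sum(1)>6)[0]; q=[(o["tcp_rot"].T@(ray((278,v),T,c,.0527)-o["ee_pos"]))[1]*1000 for v in(r.min(),r.max()+1)]
  print(n,r.min(),r.max(),np.round(q,1))
E
```

```text
w9 208 253 [-44.4 -24.6]
w10 239 256 [-31.3 -23.3]
w11 172 220 [-58.6 -39.1]
```

The cap sits within about 1 mm of where it was pressed, which is rubber recovery or measurement error. I'll make one gentle re-touch to confirm the cushion stop and leave the tube resting lightly on it.

>>> {"fn": "play_rows", "kwargs": {"deltas": [{"slide": [0,-1,0],"delta_rot": [0,0,0]},{"slide": [0,-2,0],"delta_rot": [0,0,0]},{"slide": [0,-2.5,0],"delta_rot": [0,0,0]},{"slide": [0,-2.7,0],"delta_rot": [0,0,0]},{"slide": [0,-2.7,0],"delta_rot": [0,0,0]}]}}

```text
time: 18.42
ee_pos: [0.5212, 0.0748, 0.0253]
tcp_rot: [[0.989, -0.149, -0.0], [-0.149, -0.989, -0.0], [-0.0, 0.0, -1.0]]
wrist_force: [0.4, -0.1, -0.9]
opening: -0.001
```

```bash
python3 feel.py
```

```text
18.57 nose 94.88 axial F [-0.04  0.1  -1.12 -0.16] mean -0.31 F [-0.3 -0.1 -0.2]
```

>>> {"fn": "play_rows", "kwargs": {"deltas": [{"slide": [0,-0.1,0],"delta_rot": [0,0,0]},{"slide": [0,-0.1,0],"delta_rot": [0,0,0]}]}}

```text
time: 18.82
ee_pos: [0.5213, 0.0756, 0.0253]
tcp_rot: [[0.989, -0.15, -0.0], [-0.15, -0.989, -0.0], [-0.0, 0.0, -1.0]]
wrist_force: [0.3, -0.1, -0.4]
opening: 0.001
```

```bash
python3 feel.py
```

```text
18.98 nose 95.84 axial F [-0.08 -0.58 -0.17 -0.77] mean -0.4 F [-0.4 -0.7 -0.2]
```

>>> {"fn": "play_rows", "kwargs": {"deltas": [{"slide": [0,-0.05,0],"delta_rot": [0,0,0]},{"slide": [0,-0.05,0],"delta_rot": [0,0,0]}]}}

```text
time: 19.23
ee_pos: [0.5214, 0.0758, 0.0253]
tcp_rot: [[0.989, -0.149, -0.0], [-0.149, -0.989, -0.001], [-0.0, 0.001, -1.0]]
wrist_force: [-0.2, -3.5, -0.6]
opening: -0.005
```

```bash
python3 feel.py
```

```text
19.38 nose 96.07 axial F [-3.45 -3.49 -4.8  -4.79] mean -4.13 F [-1.1 -4.7  0.5]
```

The stop repeated at the same depth (96.1 against 96.3 mm) with 4 N, so the cushion was not shifted. Retreat for good and check the rest.

>>> {"fn": "play_rows", "kwargs": {"deltas": [{"slide": [0,0.2,0],"delta_rot": [0,0,0]},{"slide": [0,1.0,0],"delta_rot": [0,0,0]},{"slide": [0,3,0],"delta_rot": [0,0,0]},{"slide": [0,4,-3],"delta_rot": [0,0,0]},{"slide": [0,4,-8],"delta_rot": [0,0,0]}]}}

```text
time: 20.0
ee_pos: [0.5136, 0.036, 0.1044]
tcp_rot: [[0.989, -0.151, -0.005], [-0.151, -0.989, 0.001], [-0.005, -0.0, -1.0]]
wrist_force: [1.2, 0.3, 0.2]
opening: -0.003
```

>>> {"fn": "play_rows", "kwargs": {"deltas": [{"slide": [0,0,-3],"delta_rot": [0,0,0]},{"slide": [0,0,-6],"delta_rot": [0,0,0]},{"slide": [0,0,-6],"delta_rot": [0,0,0]},{"slide": [0,0,-6],"delta_rot": [0,0,0]}]}}

```text
time: 20.5
ee_pos: [0.5147, 0.0366, 0.1641]
tcp_rot: [[0.989, -0.15, -0.002], [-0.15, -0.989, 0.0], [-0.002, -0.0, -1.0]]
wrist_force: [0.5, 0.1, -0.2]
opening: 0.001
```

```bash
python3 - <<'E'
from h import *
i,T,c,o=snap("w12"); st()
for n in("wrist","scene"):
  if n=="scene": viewer.camera(n)
  for t in("blue_tube_tail","sleeve_mouth","red_tube","black_tube","bottle","beaker"):
    print(n,t,[(np.round(d["centre"],3).tolist(),round(d["score"],2)) for d in models.place_of(n,t)])
m=(i[...,2].astype(int)>i[...,0]+40)&(i[...,2].astype(int)>i[...,1]+40)
n,l,s,ce=cv2.connectedComponentsWithStats(m.astype(np.uint8))
u=np.array([.1503,.9886,0]);M=np.array([.5284,.1202,.046])
for k in range(1,n):
  if s[k,4]>60:
    e=ray((ce[k][0],s[k,1]+s[k,3]),T,c,.0527); print(s[k],"stand-out mm",round(float((M-e)@u)*1000,1),"lateral",np.round(e,4))
E
```

```text
20.55 [0.5144 0.0367 0.1637] [ 0.67  0.13 -0.11] 0.001
wrist blue_tube_tail [([0.416, -0.052, 0.008], 0.9), ([0.523, 0.088, 0.043], 0.76)]
wrist sleeve_mouth [([0.526, 0.118, 0.046], 0.56)]
wrist red_tube []
wrist black_tube []
wrist bottle []
wrist beaker [([0.343, 0.185, -0.005], 0.86)]
scene blue_tube_tail [([0.422, -0.049, 0.009], 0.62), ([0.528, 0.09, 0.044], 0.45)]
scene sleeve_mouth [([0.535, 0.122, 0.046], 0.78)]
scene red_tube [([0.613, -0.271, 0.043], 0.81)]
scene black_tube [([0.548, -0.28, 0.038], 0.72), ([0.611, -0.272, 0.042], 0.46)]
scene bottle [([0.8, 0.061, -0.002], 0.93)]
scene beaker [([0.346, 0.186, 0.001], 0.63)]
[270 123  19  26 448] stand-out mm 34.9 lateral [0.5225 0.0858 0.0527]
```

Everything is where it should be, so I'll hand in.

```bash
python3 -c "
from station import manip
print(manip.sign_off())"
```

```text
the job is handed in; nothing more can be done
None
```

The blue-capped tube from the cradle is loaded in the sleeve, round end first and resting against the cushion. I handed the job in at about 20.6 s of the 48 s allowed.

- **Loading:** I gripped the tube between the rails and slid it about 72 mm into the sleeve. I then let go and pushed the cap end with the shut fingers, in 1.5 mm steps.
- **Finding the cushion:** The tube stopped with its nose about 96 mm in, at a steady 7 N, which is below the 12 N slip. A gentle second touch stopped at 96.1 mm against 96.3 mm the first time, with about 4 N. This agrees with the cushion not having moved, though I could not see it directly.
- **Final position:** After the arm backed away, the cap end stood about 34.9 mm out of the mouth, so the nose is about 95 mm in. That is roughly 1 mm less than while pressed, either the rubber recovering or camera error.
- **Other objects:** The red and black tubes, the bottle and the beaker were all found within 4 mm of where they started. The green look-alike was not touched.
- **Problems:** My first move call was refused because of its format, with no effect. The last two camera checks were by numbers only, because the 12-picture viewing limit was reached.

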